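Fit a drive wheel onto its five hub studs

ROBOT

A 6-joint arm with a two-finger parallel gripper is mounted at the origin on the work surface. World frame = base frame: x ahead of the robot, y to its left, z up, the work surface at z = 0. Lengths are in m, angles in rad, forces in N, time in s.
With the tool pointing down it reaches from about 0.35 to 0.725 m from the base axis. Payload 4.3 kg.
Tool frame: the origin (TCP) lies on the centre line of the jaws, within the pads' length; the fingertips stand 25 mm ahead of it and the grasp point (between the pads) lies 6 mm ahead of it; z points along the fingers, y is the line along which they close (so a half turn about z gives the same grasp; the last joint's range is limited). The gripper opens to 85 mm and grips with 20 to 120 N. Pads are 22 mm wide; open, the fingers measure 114 mm over their backs; the gripper's body (76 mm by 85 mm) begins 54 mm behind the grasp point. The pads swing forward as they close: fully open they stand 13 mm farther back than shut.
Start: joints at [1.218, 0.377, 0.081, 1.274, 0, 1.46], TCP at [0.138, 0.558, 0.256] pointing down, gripper open.
Joint ranges: [-2.72, 2.72], [-0.84, 1.66], [-1.02, 1.22], [-1.77, 2.12], [-1.37, 1.28], [-3.14, 3.14]. Speed limits (rad/s): [2.57, 2.57, 3.14, 3.14, 3.14, 3.14].

INTERFACE

Orientations are given as [roll, pitch, yaw] about the fixed x, y, z axes, in that order (R = Rz(yaw) Ry(pitch) Rx(roll)).
In Python, from workcell import bot gives the robot as it stands.
- The arm moves only by the tool move_arm, never from a script. Its argument "plan" is a list of rows, each an object with "translation": the shift along the tool's x, y, z in cm, a list of three; "angular": the turn, a rotation vector about the tool's x, y, z in rad, a list of three; "claw": the finger opening in cm, from 0 to 8.54. In form: [{"translation": [tx, ty, tz], "angular": [rx, ry, rz], "claw": claw}, ...]. A call has 1 to 12 rows; each row is the pose to reach, as a shift and turn from the pose commanded when the call began, along the tool's axes at that moment; what a row does not reach only later rows make up. A row lasts 1/8 s, in which the tool goes at most 62.5 mm and 10.7 degrees, less where a joint would pass 70% of its speed; a pose out of reach is approached as far as the arm can. A call with a gripper value outside its range is refused whole. The fingers move at their own pace and stop on an object; the grip force is fixed at half the most. Time passes only in rows, so rows that repeat a pose let the fingers close. It gives the time, the measured TCP pose, the force, the opening and the grip force at its end, in the units of the state.
- bot.observe(): the state, without advancing time (a new reading comes with each control period).
- bot.read_camera(name): name is "scene" or "top"; returns a dict with "pixels" (480x640x3 uint8, blue, green, red), "vertical_fov" (degrees; the focal length in pixels is half the picture's height over the tangent of half this angle, whatever the lens; pixels are square), "cx", "cy" (the principal point, pixels), "T" (4x4, takes a point from camera to world coordinates). Camera axes: x right, y up, looking along -z (the intrinsics and any distortion apply to the point x, -y, -z); pixel columns grow to the right and rows downward; lengths in m; the calibration is good to about 2 mm. A picture is of the moment at which its call begins. There is no depth.
- bot.sign_off(): hands the job in; it is judged then, once.
The state is a dict: "t": time; "joint_pos": joint angles; "joint_velocities": joint speeds; "joint_efforts": joint torques, N m; "tcp_pos": TCP position; "tool_rot": TCP orientation; "force": force on the tool from outside, world axes, zero at the start; "torque": the same for the moment, N m; "gripper_width": finger opening in m; "gripper_force": force on a finger pad.
Only numpy, scipy, OpenCV 4.12 (cv2) and the standard library are available. Lean on these libraries where they do the work, as an engineer would, in place of code of your own. Each camera call takes 0.05 s, during which the arm holds its last target. There are 200 camera calls.

TASK

Fit the new orange-tyred wheel to the drive unit: pick it up by its boss, lower it over the shaft end, turn it on the stud tips under light pressure until all five studs find their holes, then slide it fully home against the hub face and let go. Be gentle, never ram or drop it onto the hub or its studs, and leave the other things on the bench alone.

Things in the scene. Friction and masses are not known exactly. Their poses are not given: they have to be found in the camera images.
- wheel: New wheel lying flat, boss up, 0.48 to 0.81 kg: orange tyre 140 mm across, 36 mm wide; grey web 12 mm thick, flush below with the tyre; five 10 mm holes through the web, evenly spaced on a circle of radius 29 mm; 26.5 mm bore right through the middle. Origin: centre of the underside, the face that seats on the hub; z up along the bore, x points at one of the five holes.
- wheel_boss (a point): On the new wheel's bore axis, 45 mm above its underside: where to take the wheel. The round aluminium boss is 40 mm across and stands up to 58 mm above the underside; round it is a free ring 34 mm wide inside the tyre. Seated, the stud tips stand 20 mm above the underside, so keep fingertips higher than that.
- drive: Drive unit, fixed to the bench: worm gearmotor on a steel foot plate, shaft pointing up with a round steel hub on top, 80 mm across. Origin on the bench under the shaft axis, z up; the black motor lies along +x, 150 mm long, top at 78 mm. All rigid; the self-locking gear lets the hub not turn. Wheel and drive unit must not press on each other with more than 60 N.
- hub_seat (a point): Centre of the hub's flat top face, on the shaft axis, 100 mm above the bench; z up, axes as the drive unit's (they do not turn with the hub). The wheel is fully home when its origin is here.
- shaft_tip (a point): Top of the plain shaft end that guides the wheel's bore: 25 mm across, standing 36 mm above the hub face, its top 6 mm tapered to 17 mm across.
- stud_tips (a point): On the shaft axis, 20 mm above the hub face, level with the tips of the five 8 mm studs (short chamfered tips), evenly spaced on a circle of radius 29 mm. The angle at which they stand differs each time and is not given by any pose: look, or find it by feel; a fifth of a turn covers every case. Off the holes the wheel rests here; on them it slides down freely.
- old_wheel: The worn wheel that came off: same shape, dark grey tyre, 140 mm across, 58 mm high; origin under its centre; leave alone
- multimeter: Red handheld multimeter lying flat, 165 x 78 x 38 mm, origin under its centre; leave alone
- bit_case: Black open case of screwdriver bits, 100 x 165 x 39 mm, origin under its centre; leave alone
- nut_tray: Low steel tray, 80 x 110 x 22 mm, with the five wheel nuts, origin under its centre; leave alone
- socket_wrench: Steel wrench lying flat, 190 mm long, origin under its middle; leave alone
- screwdriver: Yellow-handled screwdriver lying flat, origin under its middle; leave alone
- cleaner: White squeeze bottle with blue cap, 48 mm across, 115 mm high, origin under its centre; leave alone

How it is judged:
On the way:
1. the wheel is over the shaft end, level, with its face still above the hub face (horizontal distance between wheel and hub_seat below 0.006 m and z of wheel in the frame of hub_seat between 0.003 and 0.036 m and angle between wheel's own z axis and vertical below 0.15 rad), for 0.1 s.
At the end, for the whole second after the job is handed in: The new wheel is on the hub with all five studs through its holes: seating face within 2 mm of the hub face, centred within 2.5 mm, level within 0.03 rad, upright way up and at rest (z of wheel in the frame of hub_seat below 0.002 m and horizontal distance between wheel and hub_seat below 0.0025 m and angle between wheel's own z axis and vertical below 0.03 rad and linear speed of wheel below 0.02 m/s and angular speed of wheel below 0.1 rad/s); the robot touches nothing.
It fails at once if wheel and drive unit press on each other with more than 60 N (contact force between wheel and drive above 60 N).
It fails at once if the wheel is dropped or thrown onto the hub: it moves faster than 0.25 m/s while round the shaft end (horizontal distance between wheel and hub_seat below 0.015 m and z of wheel in the frame of hub_seat below 0.036 m and linear speed of wheel above 0.25 m/s).
It fails at once if one of the other things on the bench is moved more than 20 mm (distance of any of old_wheel, multimeter, bit_case, nut_tray, socket_wrench, screwdriver, cleaner from where it was at the start of the episode above 0.02 m).
It also fails if it takes over 64 s, if anything falls off the work surface, if the arm or the gripper's body presses on something with over 40 N, if the wrist force passes 120 N, or if a joint passes its speed limit or range.

## Working session

There is one attempt and no reset: what is moved stays moved. The work goes in short steps, Python scripts to look and compute and a tool call to move; the robot and the scene stay as the last step left them, time stands still between calls to the robot, and variables do not carry over. Pictures are saved under pics/ and viewed, at most 10 in all, crops included, and the job is handed in when it is done.

Besides the shell and the picture viewer there is one more tool, called after "Request:" as name(argument=value, ...) on one line, values as JSON. move_arm: Moves the arm, as the interface text tells. Its arguments: {"type":"object","properties":{"plan":{"type":"array","items":{"type":"object","properties":{"translation":{"type":"array","items":{"type":"number"}},"angular":{"type":"array","items":{"type":"number"}},"claw":{"type":"number"}}}}},"required":["plan"]}

```bash
mkdir -p pics; ls
cat > h.py <<'E'
import numpy as np, cv2
from workcell import bot
def cam(n):
    c=bot.read_camera(n); c['f']=240/np.tan(np.radians(c['vertical_fov'])/2); return c
def ray(c,u,v,z):
    d=np.array([(u-c['cx'])/c['f'],-(v-c['cy'])/c['f'],-1]); T=np.array(c['T']); d=T[:3,:3]@d; o=T[:3,3]
    return o+d*(z-o[2])/d[2]
def proj(c,p):
    T=np.array(c['T']); q=T[:3,:3].T@(np.array(p)-T[:3,3]); return c['cx']+c['f']*q[0]/-q[2], c['cy']+c['f']*q[1]/q[2]
E
python3 - <<'E'
from h import *
s=bot.observe(); print(s)
for n in('top','scene'):
    c=cam(n); cv2.imwrite(f'pics/{n}0.png',c['pixels']); print(n,{k:v for k,v in c.items() if k!='pixels'})
E
```

```text
pics
{'t': 0.0, 'joint_pos': array([1.21768772e+00, 3.78082247e-01, 7.96227113e-02, 1.27439475e+00,
       3.09347162e-05, 1.46050331e+00]), 'joint_velocities': array([ 4.79836063e-04, -3.63478949e-04, -2.39373293e-05,  3.63195278e-04,
       -1.71017789e-04,  8.36677972e-04]), 'joint_efforts': array([-1.30242541e-03, -4.63613713e+01,  2.69871944e+01,  2.10089487e-02,
       -3.57324980e-04,  4.57190893e-06]), 'tcp_pos': array([0.13802236, 0.55756637, 0.25534864]), 'tool_rot': array([-3.13955061e+00, -2.57265016e-04,  2.89877677e+00]), 'force': array([-0.24712602, -0.68685191,  0.08337723]), 'torque': array([ 0.01864171,  0.02539037, -0.02306866]), 'gripper_force': 0.0, 'gripper_width': 0.0850639908166315}
top {'vertical_fov': 42.3074212403425, 'cx': 320.130732825609, 'cy': 239.11233561733212, 'T': array([[ 0.02725224,  0.98058788, -0.19417705,  0.19580383],
       [-0.99950734,  0.02975532,  0.00998517,  0.01183134],
       [ 0.01556913,  0.19380927,  0.98091568,  1.8170581 ],
       [ 0.        ,  0.        ,  0.        ,  1.        ]]), 'f': np.float64(620.2427375616867)}
scene {'vertical_fov': 44.11568425301559, 'cx': 324.8717845435068, 'cy': 233.09880507335927, 'T': array([[ 0.87743691, -0.32235088,  0.35523848,  1.17254729],
       [ 0.47927795,  0.61988937, -0.62131297, -1.11187411],
       [-0.01992778,  0.71542091,  0.69840948,  1.36093495],
       [ 0.        ,  0.        ,  0.        ,  1.        ]]), 'f': np.float64(592.2985862268972)}
```

View pics/top0.png

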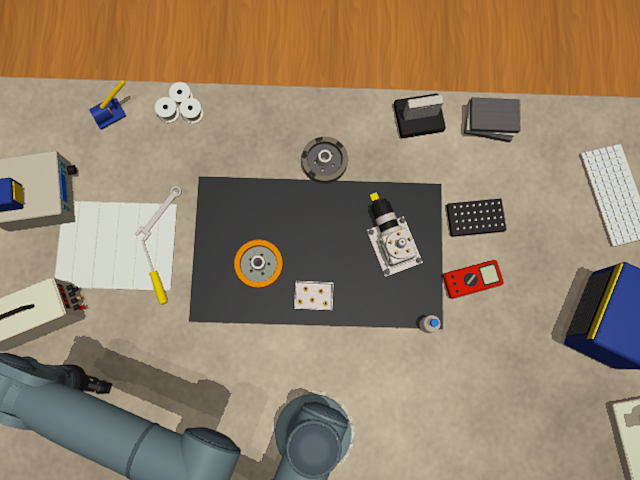

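View pics/scene0.png

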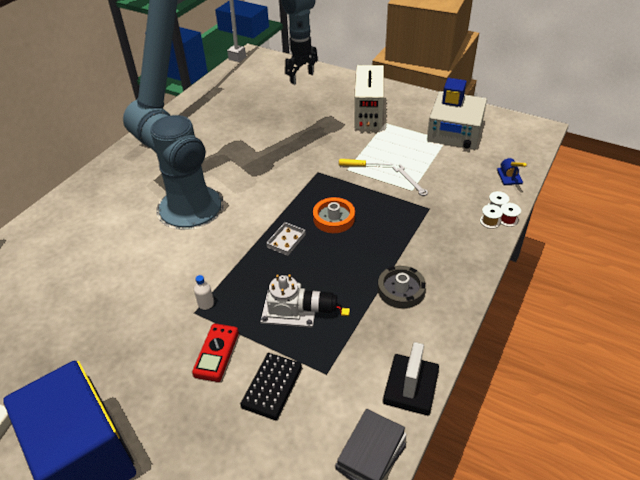

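The top view shows the wheel at about (258,264) and the drive hub at about (400,243). The scene view shows the wheel at (334,213) and the hub at (285,288). Next I measure both and enlarge the crops.

Run:
```python
from h import *
tiles=[]
for n,wc,dc in(('top',(258,264),(400,243)),('scene',(334,213),(285,288))):
    c=cam(n); im=c['pixels']; hsv=cv2.cvtColor(im,cv2.COLOR_BGR2HSV)
    m=cv2.inRange(hsv,(5,150,100),(20,255,255)); 
    cs=[k for k in cv2.findContours(m,cv2.RETR_EXTERNAL,cv2.CHAIN_APPROX_NONE)[0]]
    k=max((k for k in cs if abs(k[:,0].mean(0)-wc).max()<30),key=len)
    P=np.array([ray(c,u,v,.036)[:2] for u,v in k[:,0]])
    print(n,'tyre',cv2.minEnclosingCircle((P*1000).astype(np.float32)),cv2.fitEllipse((P*1000).astype(np.float32)))
    for (u,v) in (wc,dc):
        t=im[v-34:v+34,u-34:u+34]; tiles.append(cv2.resize(t,(400,300) if 0 else (300,300),interpolation=cv2.INTER_CUBIC))
    print('drive guess', ray(c,*dc,.12))
cv2.imwrite('pics/z.png',np.vstack([np.hstack(tiles[:2]),np.hstack(tiles[2:])]))
```

```text
top tyre ((471.656005859375, 171.91693115234375), 71.76363372802734) ((472.019287109375, 171.86569213867188), (138.60154724121094, 140.63800048828125), 130.5023193359375)
drive guess [ 0.52744968 -0.22863386  0.12      ]
scene tyre ((480.99853515625, 159.87355041503906), 87.40396118164062) ((479.7461853027344, 160.55149841308594), (140.04417419433594, 173.61984252929688), 27.940658569335938)
drive guess [ 0.5476341  -0.24773285  0.12      ]
```

View pics/z.png

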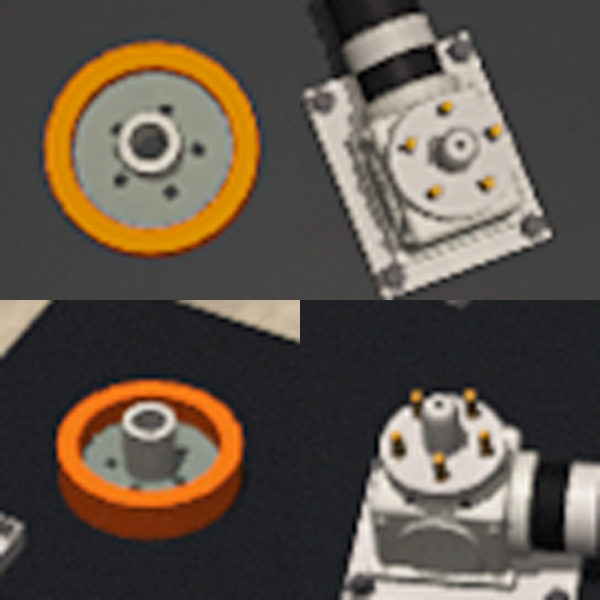

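Top left tile: five dark holes in the web. Top right tile: five brass stud tips round the shaft. All ten can be measured by mask centroid, with the tips at z=0.120 and the holes at z=0.012.

```bash
cat > meas.py <<'E'
from h import *
def blobs(m,lo=2):
    n,l,s,ct=cv2.connectedComponentsWithStats(m); return [(*(ct[i]),s[i,4]) for i in range(1,n) if s[i,4]>=lo]
def cen5(c,u,v,z,w=22,up=6):
    im=c['pixels'][v-w:v+w,u-w:u+w]; im=cv2.resize(im,None,fx=up,fy=up,interpolation=cv2.INTER_CUBIC); return im,lambda p:ray(c,(p[0]+.5)/up-.5+u-w,(p[1]+.5)/up-.5+v-w,z)
def phase(P,o): # angle modulo 2pi/5
    d=P[:,:2]-o; a=np.arctan2(d[:,1],d[:,0]); return np.angle(np.exp(5j*a).mean())/5, np.hypot(*d.T), np.degrees(a)
def circ(P):
    A=np.c_[2*P[:,:2],np.ones(len(P))]; x=np.linalg.lstsq(A,(P[:,:2]**2).sum(1),rcond=None)[0]; return x[:2],np.sqrt(x[2]+x[0]**2+x[1]**2)
E
python3 - <<'E'
from meas import *
for n,wc,dc in(('top',(258,264),(400,243)),('scene',(334,213),(285,288))):
    c=cam(n)
    im,f=cen5(c,*dc,.120); h=cv2.cvtColor(im,cv2.COLOR_BGR2HSV)
    b=[x for x in blobs(cv2.inRange(h,(8,110,110),(30,255,255)),8)]; P=np.array([f(x) for x in b])
    print(n,'studs',len(b),[x[2] for x in b]); print(P.round(4)); o,r=circ(P); print(o,r,phase(P,o))
    if n=='top':
        im,f=cen5(c,*wc,.012,15); g=cv2.cvtColor(im,cv2.COLOR_BGR2GRAY); 
        b=blobs((g<95).astype(np.uint8),15); P=np.array([f(x) for x in b]); print('holes',[x[2] for x in b]);print(P.round(4))
        o=np.array([.472,.1718]); print(phase(P,o),circ(P))
        im,f=cen5(c,*wc,.058,15);
E
```

```text
top studs 5 [np.int32(163), np.int32(179), np.int32(174), np.int32(182), np.int32(172)]
[[ 0.557  -0.2254  0.12  ]
 [ 0.5419 -0.2563  0.12  ]
 [ 0.5319 -0.2024  0.12  ]
 [ 0.5085 -0.2518  0.12  ]
 [ 0.5022 -0.2184  0.12  ]]
[ 0.52840169 -0.23086406] 0.028901528402075397 (np.float64(0.1837267039701034), array([0.0290744 , 0.02882016, 0.02869896, 0.02886047, 0.02905188]), array([  10.77727137,  -62.02042905,   82.90990281, -133.60100134,
        154.56796066]))
holes [np.int32(324), np.int32(122), np.int32(190), np.int32(141), np.int32(1809), np.int32(220), np.int32(20), np.int32(543), np.int32(223), np.int32(223)]
[[0.5101 0.214  0.012 ]
 [0.5153 0.1383 0.012 ]
 [0.502  0.1659 0.012 ]
 [0.488  0.1984 0.012 ]
 [0.4799 0.1763 0.012 ]
 [0.4756 0.1435 0.012 ]
 [0.4718 0.1977 0.012 ]
 [0.4608 0.1668 0.012 ]
 [0.4535 0.1942 0.012 ]
 [0.4466 0.1605 0.012 ]]
(np.float64(-0.29203213233725595), array([0.05682518, 0.05478349, 0.03054434, 0.03102379, 0.0091293 ,
       0.02850686, 0.02588642, 0.01222696, 0.02906358, 0.0278425 ]), array([  47.8970112 ,  -37.75097163,  -11.20102995,   59.02357993,
         29.58928094,  -82.71994379,   90.53709497, -156.05278557,
        129.58560078, -156.01241663])) (array([0.48880849, 0.17344695]), np.float64(0.033737671489535555))
scene studs 5 [np.int32(234), np.int32(210), np.int32(139), np.int32(127), np.int32(209)]
[[ 0.5329 -0.2022  0.12  ]
 [ 0.5034 -0.2186  0.12  ]
 [ 0.5099 -0.2531  0.12  ]
 [ 0.5584 -0.2265  0.12  ]
 [ 0.5431 -0.2557  0.12  ]]
[ 0.52933539 -0.23091198] 0.02895838717182533 (np.float64(0.18818005741602448), array([0.02890419, 0.02869052, 0.02946968, 0.02934702, 0.02836606]), array([  82.91607435,  154.62811344, -131.21350388,    8.60140239,
        -61.02539052]))
```

Hub axis at about (0.5288, -0.2309). The studs stand at 10.6° (mod 72°), radius 29 mm in both views. The wheel is at about (0.4725, 0.172) with holes at -12.3°, so it needs a turn of +23°. I work out the approach in tool axes.

```bash
cat > go.py <<'E'
from h import *
from scipy.spatial.transform import Rotation as Rn
import sys
s=bot.observe(); R=Rn.from_euler('xyz',s['tool_rot'])
for a in sys.argv[1:]:
    p=np.array(eval(a),float); print(a,'tool shift cm',(R.inv().apply(p-s['tcp_pos'])*100).round(2))
print(s['t'],s['tcp_pos'].round(4),s['tool_rot'].round(4),s['force'].round(2),s['torque'].round(2),s['gripper_width'].round(4))
E
python3 go.py "[.4725,.172,.16]" "[.4725,.172,.052]"
```

```text
[.4725,.172,.16] tool shift cm [-41.73 -29.42   9.62]
[.4725,.172,.052] tool shift cm [-41.73 -29.41  20.42]Traceback (most recent call last):
  File "go.py", line 7, in <module>
    print(s['t'],s['tcp_pos'].round(4),s['tool_rot'].round(4),s['force'].round(2),s['torque'].round(2),s['gripper_width'].round(4))
                                                                                                       ^^^^^^^^^^^^^^^^^^^^^^^^
AttributeError: 'float' object has no attribute 'round'
```

Request:
move_arm(plan=[{"translation": [-41.7, -29.4, 9.6], "angular": [0, 0, 0], "claw": 6.0}, {"translation": [-41.7, -29.4, 9.6], "angular": [0, 0, 0], "claw": 6.0}, {"translation": [-41.7, -29.4, 9.6], "angular": [0, 0, 0], "claw": 6.0}, {"translation": [-41.7, -29.4, 9.6], "angular": [0, 0, 0], "claw": 6.0}, {"translation": [-41.7, -29.4, 9.6], "angular": [0, 0, 0], "claw": 6.0}, {"translation": [-41.7, -29.4, 9.6], "angular": [0, 0, 0], "claw": 6.0}, {"translation": [-41.7, -29.4, 9.6], "angular": [0, 0, 0], "claw": 6.0}, {"translation": [-41.7, -29.4, 9.6], "angular": [0, 0, 0], "claw": 6.0}, {"translation": [-41.7, -29.4, 9.6], "angular": [0, 0, 0], "claw": 6.0}, {"translation": [-41.7, -29.4, 9.6], "angular": [0, 0, 0], "claw": 6.0}, {"translation": [-41.7, -29.4, 9.6], "angular": [0, 0, 0], "claw": 6.0}, {"translation": [-41.7, -29.4, 9.6], "angular": [0, 0, 0], "claw": 6.0}])

```text
t: 1.8
tcp_pos: [0.4715, 0.1738, 0.1606]
tool_rot: [3.141, 0.0, 2.901]
force: [0.6, 0.5, 0.3]
gripper_width: 0.0598
gripper_force: 0.0
```

```bash
sed -i "s/s\['gripper_width'\].round(4)/round(s['gripper_width'],4),s['joint_pos'].round(3)/" go.py; python3 go.py "[.4725,.172,.052]"
python3 - <<'E'
from h import *
t=[]
for n in('top','scene'):
    c=cam(n); s=bot.observe(); u,v=map(int,proj(c,[.4725,.172,.08])); t.append(cv2.resize(c['pixels'][v-50:v+50,u-50:u+50],(400,400),interpolation=cv2.INTER_CUBIC))
cv2.imwrite('pics/a1.png',np.hstack(t))
E
```

```text
[.4725,.172,.052] tool shift cm [-0.14 -0.16 10.86]
1.8 [0.4715 0.1738 0.1606] [3.1412 0.     2.9011] [0.58 0.52 0.33] [-0.02 -0.    0.02] 0.0598 [ 0.227  0.284 -0.307  0.98   0.     0.467]
```

View pics/a1.png

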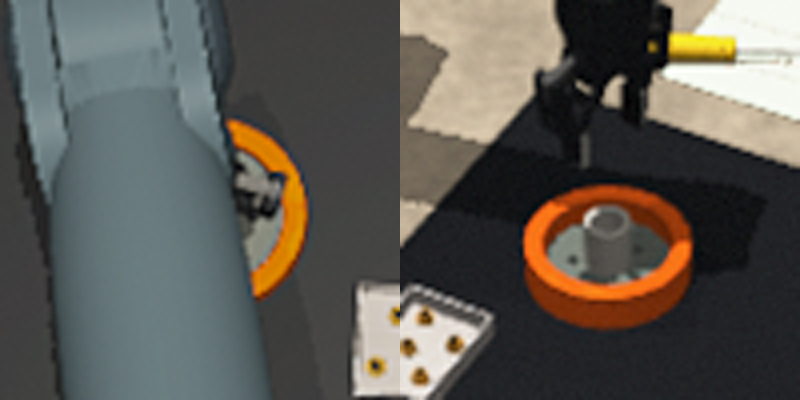

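The arm is above the wheel. The scene crop shows the boss clear below the fingers, and the tray is clear of the arm. I descend straight down.

Request:
move_arm(plan=[{"translation": [0, 0, 0], "angular": [0, 0, 0], "claw": 6.0}, {"translation": [0, 0, 0], "angular": [0, 0, 0], "claw": 6.0}, {"translation": [0, 0, 3], "angular": [0, 0, 0], "claw": 6.0}, {"translation": [0, 0, 6], "angular": [0, 0, 0], "claw": 6.0}, {"translation": [0, 0, 6], "angular": [0, 0, 0], "claw": 6.0}, {"translation": [0, 0, 6], "angular": [0, 0, 0], "claw": 6.0}])

```text
t: 2.65
tcp_pos: [0.4728, 0.1727, 0.1012]
tool_rot: [3.141, 0.001, 2.899]
force: [-1.7, 0.6, 0.1]
gripper_width: 0.06
gripper_force: 0.0
```

```bash
python3 go.py "[.4725,.172,.052]"
```

```text
[.4725,.172,.052] tool shift cm [ 0.02 -0.07  4.92]
2.65 [0.4728 0.1727 0.1012] [3.1411e+00 7.0000e-04 2.8988e+00] [-1.67  0.58  0.13] [-0.01  0.01 -0.  ] 0.06 [ 0.224  0.34  -0.397  0.833  0.     0.467]
```

Request:
move_arm(plan=[{"translation": [0, 0, 2], "angular": [0, 0, 0], "claw": 6.0}, {"translation": [0, 0, 4], "angular": [0, 0, 0], "claw": 6.0}, {"translation": [0, 0, 4.9], "angular": [0, 0, 0], "claw": 6.0}, {"translation": [0, 0, 4.9], "angular": [0, 0, 0], "claw": 6.0}, {"translation": [0, 0, 4.9], "angular": [0, 0, 0], "claw": 4.6}, {"translation": [0, 0, 4.9], "angular": [0, 0, 0], "claw": 4.2}, {"translation": [0, 0, 4.9], "angular": [0, 0, 0], "claw": 3.9}, {"translation": [0, 0, 4.9], "angular": [0, 0, 0], "claw": 3.0}, {"translation": [0, 0, 4.9], "angular": [0, 0, 0], "claw": 2.0}, {"translation": [0, 0, 4.9], "angular": [0, 0, 0], "claw": 2.0}, {"translation": [0, 0, 4.9], "angular": [0, 0, 0], "claw": 2.0}, {"translation": [0, 0, 4.9], "angular": [0, 0, 0], "claw": 2.0}])

```text
t: 4.15
tcp_pos: [0.4731, 0.1731, 0.0525]
tool_rot: [3.14, 0.001, 2.899]
force: [-1.1, 0.6, 7.6]
gripper_width: 0.0393
gripper_force: 59.3
```

```bash
python3 go.py "[.5288,-.2309,.205]"
```

```text
[.5288,-.2309,.205] tool shift cm [-15.14 -37.85 -15.3 ]
4.15 [0.4731 0.1731 0.0525] [3.1397e+00 1.5000e-03 2.8987e+00] [-1.11  0.64  7.59] [ 0.37  0.29 -0.11] 0.0393 [ 0.224  0.397 -0.46   0.711  0.001  0.467]
```

Request:
move_arm(plan=[{"translation": [0, 0, -3], "angular": [0, 0, 0], "claw": 2.0}, {"translation": [0, 0, -8], "angular": [0, 0, 0], "claw": 2.0}, {"translation": [0, 0, -13], "angular": [0, 0, 0], "claw": 2.0}, {"translation": [0, 0, -17.3], "angular": [0, 0, 0], "claw": 2.0}, {"translation": [-2, -5, -17.3], "angular": [0, 0, -0.05], "claw": 2.0}, {"translation": [-4, -10, -17.3], "angular": [0, 0, -0.1], "claw": 2.0}, {"translation": [-6, -15, -17.3], "angular": [0, 0, -0.2], "claw": 2.0}, {"translation": [-8, -20, -17.3], "angular": [0, 0, -0.3], "claw": 2.0}, {"translation": [-10, -25, -17.3], "angular": [0, 0, -0.35], "claw": 2.0}, {"translation": [-12, -30, -17.3], "angular": [0, 0, -0.4], "claw": 2.0}, {"translation": [-14, -35, -17.3], "angular": [0, 0, -0.4], "claw": 2.0}, {"translation": [-15.1, -37.8, -17.3], "angular": [0, 0, -0.4], "claw": 2.0}])

```text
t: 5.65
tcp_pos: [0.5269, -0.233, 0.2223]
tool_rot: [3.14, -0.003, -2.987]
force: [1.0, 0.6, -6.7]
gripper_width: 0.0386
gripper_force: 63.2
```

Request:
move_arm(plan=[{"translation": [0, 0, 0], "angular": [0, 0, 0], "claw": 2.0}, {"translation": [0, 0, 0], "angular": [0, 0, 0], "claw": 2.0}, {"translation": [0, 0, 0], "angular": [0, 0, 0], "claw": 2.0}, {"translation": [0, 0, 0], "angular": [0, 0, 0], "claw": 2.0}])

```text
t: 6.15
tcp_pos: [0.5279, -0.2297, 0.2242]
tool_rot: [3.141, -0.0, -2.983]
force: [-0.1, 0.2, -6.5]
gripper_width: 0.0384
gripper_force: 63.2
```

```bash
python3 go.py "[.5288,-.2309,.205]"
python3 - <<'E'
from h import *
t=[]
for n in('top','scene'):
    c=cam(n); cv2.imwrite(f'pics/raw_{n}1.png',c['pixels']); u,v=map(int,proj(c,[.5288,-.2309,.17])); t.append(cv2.resize(c['pixels'][v-50:v+50,u-50:u+50],(400,400),interpolation=cv2.INTER_CUBIC))
cv2.imwrite('pics/a2.png',np.hstack(t))
E
```

```text
[.5288,-.2309,.205] tool shift cm [-0.07 -0.14  1.92]
6.15 [ 0.5279 -0.2297  0.2242] [ 3.1412e+00 -4.0000e-04 -2.9831e+00] [-0.07  0.15 -6.53] [-0.02 -0.03  0.03] 0.0384 [-0.521  0.389  0.015  1.197  0.    -0.679]
```

View pics/a2.png

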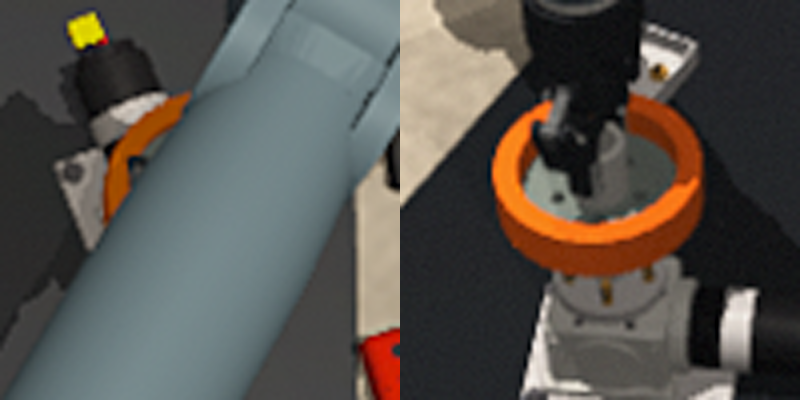

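In the scene crop the wheel hangs level above the studs. I check its centre against the hub axis from the rim contours.

```bash
cat > rim.py <<'E'
from h import *
from scipy.optimize import least_squares
def rim(zw,guess=(.5288,-.2309)):
    out={}
    for n in('scene','top'):
        c=cam(n); im=c['pixels']; h=cv2.cvtColor(im,cv2.COLOR_BGR2HSV); m=cv2.inRange(h,(4,150,60),(22,255,255))
        u,v=map(int,proj(c,[*guess,zw+.03])); w=np.zeros_like(m); cv2.circle(w,(u,v),45,255,-1); m&=w
        ys,xs=np.nonzero(m); k=np.vstack([q for q in cv2.findContours(m,cv2.RETR_EXTERNAL,cv2.CHAIN_APPROX_NONE)[0] if len(q)>15])[:,0].astype(float)
        ctr=np.array(proj(c,[*guess,zw+.036])); cb=np.array(proj(c,[*guess,zw]))
        top=k[k[:,1]<ctr[1]-4]; bot_=k[k[:,1]>cb[1]+4]
        top=top+np.array([0,-.5]); P=np.array([ray(c,*p,zw+.036)[:2] for p in top])
        if n=='scene': P=np.vstack([P,[ray(c,*p,zw)[:2] for p in bot_+np.array([0,.5])]])
        else: P=np.array([ray(c,*p,zw+.036)[:2] for p in k])
        keep=abs(np.hypot(*(P-guess).T)-.07)<.006; Q=P[keep]
        r=least_squares(lambda x:np.hypot(*(Q-x[:2]).T)-.07,guess,loss='soft_l1',f_scale=.001)
        a=np.degrees(np.arctan2(*(Q-r.x).T[::-1]))
        out[n]=(r.x.round(4),len(Q),np.abs(r.fun).mean().round(5),np.histogram(a,8,(-180,180))[0])
    return out
E
python3 - <<'E'
from rim import *
print(rim(.1717)); print(bot.observe()['tcp_pos'],bot.observe()['tool_rot'])
E
```

```text
{'scene': (array([ 0.5266, -0.229 ]), 97, np.float64(0.00127), array([ 6, 14, 20, 19,  6, 14,  5, 13])), 'top': (array([ 0.5248, -0.2305]), 43, np.float64(0.00095), array([ 0,  0,  0,  0, 15, 18, 10,  0]))}
[ 0.5280746  -0.23032523  0.22440431] [-3.14154562e+00  1.65750087e-04 -2.98380145e+00]
```

Request:
move_arm(plan=[{"translation": [-0.15, -0.13, 0.8], "angular": [0, 0, 0], "claw": 2.0}, {"translation": [-0.15, -0.13, 1.6], "angular": [0, 0, 0], "claw": 2.0}, {"translation": [-0.15, -0.13, 2.4], "angular": [0, 0, 0], "claw": 2.0}, {"translation": [-0.15, -0.13, 3.0], "angular": [0, 0, 0], "claw": 2.0}, {"translation": [-0.15, -0.13, 3.2], "angular": [0, 0, 0], "claw": 2.0}, {"translation": [-0.15, -0.13, 3.2], "angular": [0, 0, 0], "claw": 2.0}, {"translation": [-0.15, -0.13, 3.2], "angular": [0, 0, 0], "claw": 2.0}, {"translation": [-0.15, -0.13, 3.2], "angular": [0, 0, 0], "claw": 2.0}])

```text
t: 7.35
tcp_pos: [0.5299, -0.2319, 0.1926]
tool_rot: [-3.141, 0.001, -2.984]
force: [0.1, 0.5, -7.3]
gripper_width: 0.0388
gripper_force: 63.2
```

Run:
```python
from rim import *
s=bot.observe(); print(rim(s['tcp_pos'][2]-.0525)); print(s['tcp_pos'],s['tool_rot'],s['force'],s['torque'])
```

```text
{'scene': (array([ 0.5285, -0.2302]), 91, np.float64(0.00102), array([ 5, 15, 19, 16,  6, 14,  5, 11])), 'top': (array([ 0.5263, -0.232 ]), 41, np.float64(0.00102), array([ 0,  0,  0,  0, 15, 17,  9,  0]))}
[ 0.52994922 -0.23185542  0.1926304 ] [-3.14120898e+00  6.35472550e-04 -2.98439228e+00] [ 0.12176656  0.49413959 -7.33872585] [ 0.04946086 -0.05443578  0.04844871]
```

The wheel is now within about 1 mm of the hub axis. I ease it onto the taper and watch the force.

Request:
move_arm(plan=[{"translation": [0, 0, 0.25], "angular": [0, 0, 0], "claw": 2.0}, {"translation": [0, 0, 0.5], "angular": [0, 0, 0], "claw": 2.0}, {"translation": [0, 0, 0.7], "angular": [0, 0, 0], "claw": 2.0}, {"translation": [0, 0, 0.8], "angular": [0, 0, 0], "claw": 2.0}, {"translation": [0, 0, 0.8], "angular": [0, 0, 0], "claw": 2.0}])

```text
t: 8.07
tcp_pos: [0.5297, -0.2317, 0.1841]
tool_rot: [3.141, -0.0, -2.984]
force: [-0.7, 0.3, -8.2]
gripper_width: 0.0386
gripper_force: 63.2
```

Request:
move_arm(plan=[{"translation": [0, 0, 0.15], "angular": [0, 0, 0], "claw": 2.0}, {"translation": [0, 0, 0.3], "angular": [0, 0, 0], "claw": 2.0}, {"translation": [0, 0, 0.4], "angular": [0, 0, 0], "claw": 2.0}, {"translation": [0, 0, 0.4], "angular": [0, 0, 0], "claw": 2.0}])

```text
t: 8.57
tcp_pos: [0.5295, -0.2314, 0.18]
tool_rot: [3.141, -0.0, -2.984]
force: [-0.2, 1.3, -7.3]
gripper_width: 0.0388
gripper_force: 63.2
```

Request:
move_arm(plan=[{"translation": [0, 0, 0.12], "angular": [0, 0, 0], "claw": 2.0}, {"translation": [0, 0, 0.25], "angular": [0, 0, 0], "claw": 2.0}, {"translation": [0, 0, 0.4], "angular": [0, 0, 0], "claw": 2.0}, {"translation": [0, 0, 0.5], "angular": [0, 0, 0], "claw": 2.0}, {"translation": [0, 0, 0.5], "angular": [0, 0, 0], "claw": 2.0}])

```text
t: 9.2
tcp_pos: [0.5296, -0.2314, 0.1751]
tool_rot: [3.141, -0.0, -2.984]
force: [-0.3, 3.3, -6.5]
gripper_width: 0.0389
gripper_force: 63.3
```

Request:
move_arm(plan=[{"translation": [0, 0.04, 0], "angular": [0, 0, 0], "claw": 2.0}, {"translation": [0, 0.04, 0.1], "angular": [0, 0, 0], "claw": 2.0}, {"translation": [0, 0.04, 0.2], "angular": [0, 0, 0], "claw": 2.0}, {"translation": [0, 0.04, 0.3], "angular": [0, 0, 0], "claw": 2.0}, {"translation": [0, 0.04, 0.3], "angular": [0, 0, 0], "claw": 2.0}])

```text
t: 9.82
tcp_pos: [0.5296, -0.2314, 0.1721]
tool_rot: [3.142, -0.0, -2.984]
force: [-1.0, 2.9, -6.6]
gripper_width: 0.0387
gripper_force: 63.3
```

Request:
move_arm(plan=[{"translation": [0, 0.04, 0], "angular": [0, 0, 0], "claw": 2.0}, {"translation": [0, 0.04, 0.1], "angular": [0, 0, 0], "claw": 2.0}, {"translation": [0, 0.04, 0.2], "angular": [0, 0, 0], "claw": 2.0}, {"translation": [0, 0.04, 0.2], "angular": [0, 0, 0], "claw": 2.0}, {"translation": [0, 0.04, 0.2], "angular": [0, 0, 0], "claw": 2.0}])

```text
t: 10.45
tcp_pos: [0.5296, -0.2312, 0.1702]
tool_rot: [-3.141, -0.0, -2.985]
force: [-0.1, 0.8, -7.0]
gripper_width: 0.0383
gripper_force: 63.2
```

Request:
move_arm(plan=[{"translation": [0, 0.02, 0.1], "angular": [0, 0, 0], "claw": 2.0}, {"translation": [0, 0.02, 0.2], "angular": [0, 0, 0], "claw": 2.0}, {"translation": [0, 0.02, 0.3], "angular": [0, 0, 0], "claw": 2.0}, {"translation": [0, 0.02, 0.3], "angular": [0, 0, 0], "claw": 2.0}])

```text
t: 10.95
tcp_pos: [0.5295, -0.2308, 0.1672]
tool_rot: [3.142, -0.0, -2.984]
force: [0.3, -0.8, -7.6]
gripper_width: 0.0389
gripper_force: 63.2
```

There is no contact 5 mm below the tip level, so the studs are in the holes. I keep sliding down.

Request:
move_arm(plan=[{"translation": [0, 0, 0.1], "angular": [0, 0, 0], "claw": 2.0}, {"translation": [0, 0, 0.2], "angular": [0, 0, 0], "claw": 2.0}, {"translation": [0, 0, 0.3], "angular": [0, 0, 0], "claw": 2.0}, {"translation": [0, 0, 0.4], "angular": [0, 0, 0], "claw": 2.0}, {"translation": [0, 0, 0.5], "angular": [0, 0, 0], "claw": 2.0}, {"translation": [0, 0, 0.5], "angular": [0, 0, 0], "claw": 2.0}])

```text
t: 11.7
tcp_pos: [0.5295, -0.2307, 0.1621]
tool_rot: [3.141, -0.0, -2.984]
force: [0.4, -0.1, -6.0]
gripper_width: 0.0386
gripper_force: 63.2
```

Request:
move_arm(plan=[{"translation": [0, 0, 0.1], "angular": [0, 0, 0], "claw": 2.0}, {"translation": [0, 0, 0.2], "angular": [0, 0, 0], "claw": 2.0}, {"translation": [0, 0, 0.3], "angular": [0, 0, 0], "claw": 2.0}, {"translation": [0, 0, 0.4], "angular": [0, 0, 0], "claw": 2.0}, {"translation": [0, 0, 0.5], "angular": [0, 0, 0], "claw": 2.0}, {"translation": [0, 0, 0.6], "angular": [0, 0, 0], "claw": 2.0}, {"translation": [0, 0, 0.7], "angular": [0, 0, 0], "claw": 2.0}, {"translation": [0, 0, 0.7], "angular": [0, 0, 0], "claw": 2.0}])

```text
t: 12.7
tcp_pos: [0.5295, -0.2307, 0.1552]
tool_rot: [3.141, -0.0, -2.984]
force: [0.3, -0.2, -6.6]
gripper_width: 0.0386
gripper_force: 63.2
```

Request:
move_arm(plan=[{"translation": [0, 0, 0.08], "angular": [0, 0, 0], "claw": 2.0}, {"translation": [0, 0, 0.16], "angular": [0, 0, 0], "claw": 2.0}, {"translation": [0, 0, 0.2], "angular": [0, 0, 0], "claw": 2.0}, {"translation": [0, 0, 0.2], "angular": [0, 0, 0], "claw": 2.0}, {"translation": [0, 0, 0.2], "angular": [0, 0, 0], "claw": 2.0}])

```text
t: 13.32
tcp_pos: [0.5296, -0.2307, 0.1533]
tool_rot: [3.142, 0.0, -2.984]
force: [-0.4, 0.6, -7.9]
gripper_width: 0.0389
gripper_force: 63.2
```

Request:
move_arm(plan=[{"translation": [0, 0, 0.05], "angular": [0, 0, 0], "claw": 2.0}, {"translation": [0, 0, 0.1], "angular": [0, 0, 0], "claw": 2.0}, {"translation": [0, 0, 0.1], "angular": [0, 0, 0], "claw": 2.0}, {"translation": [0, 0, 0.1], "angular": [0, 0, 0], "claw": 2.0}])

```text
t: 13.82
tcp_pos: [0.5296, -0.2308, 0.1525]
tool_rot: [-3.141, 0.0, -2.984]
force: [-0.3, -0.9, -5.1]
gripper_width: 0.039
gripper_force: 63.4
```

Request:
move_arm(plan=[{"translation": [0, 0, 0.05], "angular": [0, 0, 0], "claw": 2.0}, {"translation": [0, 0, 0.08], "angular": [0, 0, 0], "claw": 2.0}, {"translation": [0, 0, 0.08], "angular": [0, 0, 0], "claw": 2.0}, {"translation": [0, 0, 0.08], "angular": [0, 0, 0], "claw": 2.0}])

```text
t: 14.32
tcp_pos: [0.5298, -0.2308, 0.1522]
tool_rot: [-3.141, 0.001, -2.984]
force: [-2.4, 1.8, 5.1]
gripper_width: 0.0388
gripper_force: 64.3
```

Contact at wheel z of about 0.100, with about 12 N on the hub face, so the wheel is home. I release with a 6 cm opening, which stays inside the tyre.

Request:
move_arm(plan=[{"translation": [0, 0, -0.03], "angular": [0, 0, 0], "claw": 2.0}, {"translation": [0, 0, -0.05], "angular": [0, 0, 0], "claw": 4.2}, {"translation": [0, 0, -0.05], "angular": [0, 0, 0], "claw": 5.0}, {"translation": [0, 0, -0.05], "angular": [0, 0, 0], "claw": 6.0}, {"translation": [0, 0, -0.05], "angular": [0, 0, 0], "claw": 6.0}, {"translation": [0, 0, -0.05], "angular": [0, 0, 0], "claw": 6.0}, {"translation": [0, 0, -0.05], "angular": [0, 0, 0], "claw": 6.0}])

```text
t: 15.2
tcp_pos: [0.5296, -0.2307, 0.152]
tool_rot: [3.142, 0.0, -2.984]
force: [0.3, 0.5, 0.2]
gripper_width: 0.0599
gripper_force: 0.0
```

Request:
move_arm(plan=[{"translation": [0, 0, -1], "angular": [0, 0, 0], "claw": 6.0}, {"translation": [0, 0, -3], "angular": [0, 0, 0], "claw": 6.0}, {"translation": [0, 0, -6], "angular": [0, 0, 0], "claw": 6.0}, {"translation": [0, 0, -10], "angular": [0, 0, 0], "claw": 6.0}, {"translation": [0, 5, -10], "angular": [0, 0, 0], "claw": 6.0}, {"translation": [0, 10, -10], "angular": [0, 0, 0], "claw": 6.0}, {"translation": [0, 15, -10], "angular": [0, 0, 0], "claw": 6.0}, {"translation": [0, 20, -10], "angular": [0, 0, 0], "claw": 6.0}, {"translation": [0, 25, -10], "angular": [0, 0, 0], "claw": 6.0}, {"translation": [0, 25, -10], "angular": [0, 0, 0], "claw": 6.0}, {"translation": [0, 25, -10], "angular": [0, 0, 0], "claw": 6.0}, {"translation": [0, 25, -10], "angular": [0, 0, 0], "claw": 6.0}])

```text
t: 16.7
tcp_pos: [0.4908, 0.015, 0.2522]
tool_rot: [-3.141, 0.0, -2.986]
force: [0.5, -0.1, -0.8]
gripper_width: 0.0602
gripper_force: 0.0
```

```bash
python3 go.py
python3 - <<'E'
from rim import *
print(rim(.100))
t=[]
for n in('top','scene'):
    c=cam(n); u,v=map(int,proj(c,[.5288,-.2309,.13])); t.append(cv2.resize(c['pixels'][v-50:v+50,u-50:u+50],(400,400),interpolation=cv2.INTER_CUBIC))
cv2.imwrite('pics/a3.png',np.hstack(t))
E
```

```text
16.7 [0.4908 0.015  0.2522] [-3.1412e+00  4.0000e-04 -2.9861e+00] [ 0.53 -0.13 -0.8 ] [-0.02  0.03 -0.06] 0.0602 [-0.098  0.208 -0.162  1.2   -0.    -0.254]
{'scene': (array([ 0.5285, -0.2292]), 108, np.float64(0.00084), array([ 4, 14, 20, 16,  6, 13, 19, 16])), 'top': (array([ 0.5278, -0.2309]), 144, np.float64(0.0012), array([18, 17, 18, 18, 17, 19, 18, 19]))}
```

View pics/a3.png

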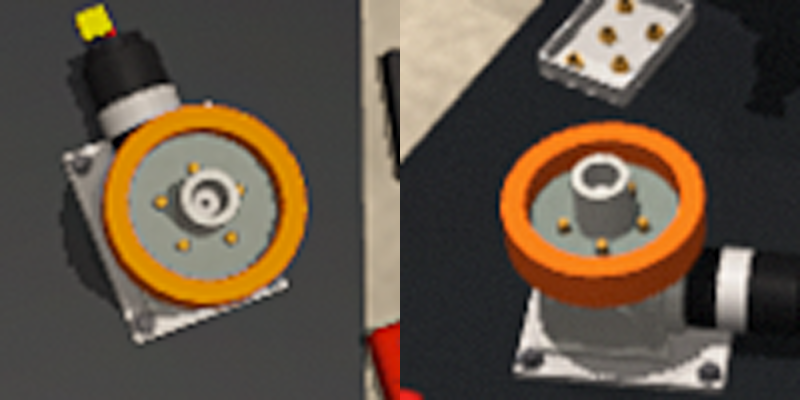

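All five brass stud tips stand through the web holes in the top crop, at (193,168), (240,190), (232,238), (183,245) and (161,202). The wheel sits level on the hub and the arm is clear, so I hand it in.

```bash
python3 -c "
from workcell import bot
print(bot.sign_off())"
```

```text
the job is handed in; nothing more can be done
None
```

The new wheel is seated on the hub with all five studs through its holes and the gripper clear; I handed the job in at about 17 s, but the sign-off returned no verdict.

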